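# Draw the green chopping board from the rack and hold it over the tray

## Robot

A 7-joint arm with a two-finger parallel gripper is mounted at the origin on the work surface. World frame = base frame: x ahead of the robot, y to its left, z up, the work surface at z = 0. Lengths are in m, angles in rad, forces in N, time in s.
With the tool pointing down it reaches from about 0.425 to 0.95 m from the base axis. Payload 4.7 kg.
Tool frame: the origin (TCP) lies at the centre of the arm's flange, where the gripper is bolted on; the fingertips stand 182 mm ahead of it and the grasp point (between the pads) lies 164 mm ahead of it; y points along the fingers, z is the direction in which the jaws open and shut, and the axes are right-handed (so a half turn about y gives the same grasp; the last joint's range is limited). The gripper opens to 87 mm and grips with 3 to 60 N. Pads are 19 mm wide; open, the fingers measure 117 mm over their backs; the gripper's body (75 mm by 190 mm) begins 51 mm behind the grasp point.
Start: joints at [-1.251, 0.469, -0.049, 1.532, 0.024, 1.141, -0.082], TCP at [0.231, 0.634, 0.405] pointing down, gripper open.
Joint ranges: [-2.59, 2.59], [-0.33, 1.99], [-1.39, 1.29], [0.1, 2.45], [-1.04, 4.18], [0.21, 1.99], [-2.66, 2.66]. Speed limits (rad/s): [2.57, 2.57, 3.14, 3.14, 3.14, 3.14, 3.14].

## Interface

Orientations are given as a 3x3 rotation matrix whose columns are the frame's x, y, z axes.
In Python, from station import sense, viewer, order gives the robot as it stands.
- The arm moves only by the tool move_arm, never from a script. Its arguments are lists of equal length, an entry for each row: "slide": the shift along the tool's x, y, z in m, a list of three; "rot": the turn, a rotation vector about the tool's x, y, z in degrees, a list of three; "claw": the closure, from 0 (fully open) to 1 (shut). A call has exactly 8 rows; each row is the pose to reach, as a shift and turn from the pose commanded when the call began, along the tool's axes at that moment; what a row does not reach only later rows make up. A row lasts 1/8 s, in which the tool goes at most 62.5 mm and 10.7 degrees, less where a joint would pass 70% of its speed; a pose out of reach is approached as far as the arm can. A call with a gripper value outside its range is refused whole. The fingers move at their own pace and stop on an object; "squeeze" is the grip in N (left out, the last holds). Time passes only in rows, so rows that repeat a pose let the fingers close, or fill a call up. It gives the time, the measured TCP pose, the force and the opening at its end, in the units of the state.
- sense(): the state, without advancing time (a new reading comes with each control period).
- viewer.snapshot(name): name is "scene" or "top"; returns (picture, depth): 384x512x3 uint8, blue, green, red; 384x512 float32, m along the optical axis (not along the pixel's ray), 0 where there is no reading.
- viewer.calibration(name): a dict with "K" (3x3 intrinsics, pixels), "D" ([k1, k2, p1, p2, k3] as OpenCV has them; the pictures are not rectified), "pose" (4x4, takes a point from camera to world coordinates). Camera axes: x right, y up, looking along -z (the intrinsics and any distortion apply to the point x, -y, -z); pixel columns grow to the right and rows downward; lengths in m; the calibration is good to about 2 mm. A picture is of the moment at which its call begins. calibration takes no time and is no camera call.
- order.close_job(): hands the job in, once; it reports no verdict.
The state is a dict: "time": time; "joints": joint angles; "dq": joint speeds; "joint_torque": joint torques, N m; "position": TCP position; "eef_rot": TCP orientation; "force": force on the tool from outside, world axes, zero at the start; "torque": the same for the moment, N m; "width": finger opening in m.
Only numpy, scipy, OpenCV 4.12 (cv2) and the standard library are available. Lean on these libraries where they do the work, as an engineer would, in place of code of your own. Each camera call takes 0.05 s, during which the arm holds its last target.

## Task

Draw the tall green chopping board up out of its slot in the wooden peg rack and hold it in the air over the middle of the metal baking tray, standing on edge just as it stood in the rack and lined up with the tray's length, its lower edge level and about 10 cm above the tray, so that I can wipe both faces. Keep it upright all the way, leave the red and yellow boards in the rack and the other kitchen things where they are, and finish still holding the green board steady: do not put it down or let go.

Things in the scene. Friction and masses are not known exactly. Their poses are not given: they have to be found in the camera images.
- green_board_center (a point): centre of the tall green plastic chopping board (loose, 0.2 to 0.4 kg): a stiff slab 220 mm long (own x), 9 mm thick (own y), 150 mm high (own z, up), standing on its long edge in a rack slot. The centre is 75 mm above the lower edge and 75 mm below the top edge, which is free to be pinched across the thickness
- green_board: the same green board; origin at the middle of its lower edge, axes as above
- rack: wooden peg rack, fixed; base 262 (own x) x 215 x 15 mm, origin under its centre on the worktop. Three 13 mm slots run along own x at own y = -65, 0, 65 mm, one board in each (which is where varies), lower edges on the base, 15 mm above the worktop. Round 10 mm pegs flank each slot at own x = -70, 70 and close its ends at own x = -119, 119; they end 80 mm above the worktop
- red_board_center (a point): centre of the red board, loose in another slot: 220 mm long, 9 mm thick, 120 mm high, its top edge 135 mm above the worktop (30 mm lower than the green one's)
- yellow_board_center (a point): centre of the yellow board, loose in another slot, same size as the red one
- tray: shallow aluminium baking tray, fixed to the worktop on the other side of the robot's midline from the rack (either side); 300 mm long (own x), 180 mm wide (own y), walls 4 mm thick, rim 20 mm above the worktop; origin under its centre on the worktop
- mug: teal mug, 82 mm across, 95 mm high, in the middle beyond the tray and rack; origin under its centre
- spice_jar: amber spice jar with red cap, 48 mm across, 100 mm high, at the right side; origin under its centre
- tin: red food tin, 74 mm across, 110 mm high, at the left side; origin under its centre
- spatula: kitchen spatula lying flat at the left side, along own x; origin in its middle, on its underside
- bowl: white bowl, 140 mm across, 55 mm high, at the right side; origin under its centre
Not all that is in view belongs to the job. There is more than one size of the part that bears red_board_center; the job needs the larger. There is more than one size of the green_board; the job needs the larger.

How it is judged:
By the outcome, as a careful person would: the job done as asked, in the order asked, and still so for the second after the job is handed in, while the arm keeps its last pose, push and grip.
It also fails if it takes over 48 s, if anything falls off the work surface, if the arm or the gripper's body presses on something with over 40 N, if the wrist force passes 120 N, or if a joint passes its speed limit or range.

## Working session

There is one attempt and no reset: what is moved stays moved. The work goes in short steps, Python scripts to look and compute and a tool call to move; the robot and the scene stay as the last step left them, time stands still between calls to the robot, and variables do not carry over. Pictures are saved under pics/ and viewed, and the job is handed in when it is done.

Besides the shell and the picture viewer there is one more tool, called after ">>>" as a command line: name --argument value ..., lists and objects as JSON in quotes. move_arm: Moves the arm, as the interface text tells. Its arguments: {"type":"object","properties":{"slide":{"type":"array"},"rot":{"type":"array"},"claw":{"type":"array"},"squeeze":{"type":"number"}},"required":["slide","rot","claw"]}

```bash
mkdir -p pics; ls; cat > h.py <<'E'
import numpy as np, cv2
from station import sense, viewer, order
def snap(n,tag):
    p,d=viewer.snapshot(n); cv2.imwrite(f'pics/{tag}.png',p); np.save(f'pics/{tag}.npy',d); return p,d
def ray(n,uv):
    c=viewer.calibration(n);K=np.array(c['K']);D=np.array(c['D']);T=np.array(c['pose'])
    q=cv2.undistortPoints(np.array(uv,float).reshape(-1,1,2),K,D).reshape(-1,2)
    d=np.c_[q[:,0],-q[:,1],-np.ones(len(q))]
    return T[:3,3],d@T[:3,:3].T
def atz(n,uv,z):
    o,d=ray(n,uv); return o+d*((z-o[2])/d[:,2])[:,None]
def atd(n,uv,depth):
    o,d=ray(n,uv); return o+d*np.array(depth)[:,None]
def proj(n,P):
    c=viewer.calibration(n);K=np.array(c['K']);D=np.array(c['D']);T=np.array(c['pose'])
    q=(np.array(P,float)-T[:3,3])@T[:3,:3]; q=q*[1,-1,-1]
    return cv2.projectPoints(q.reshape(-1,1,3),np.zeros(3),np.zeros(3),K,D)[0].reshape(-1,2)
E
python3 - <<'E'
from h import *
np.set_printoptions(precision=4,suppress=True)
for n in('scene','top'):
    p,d=snap(n,n+'0'); c=viewer.calibration(n); print(c)
print(sense())
E
```

```text
pics
{'K': array([[465.3016,   0.    , 258.26  ],
       [  0.    , 465.3016, 190.8336],
       [  0.    ,   0.    ,   1.    ]]), 'D': array([-0.0665,  0.    ,  0.    ,  0.    ,  0.    ]), 'pose': array([[-0.6424, -0.5034,  0.5778,  1.548 ],
       [ 0.7663, -0.4298,  0.4775,  0.8493],
       [ 0.008 ,  0.7496,  0.6619,  1.2771],
       [ 0.    ,  0.    ,  0.    ,  1.    ]])}
{'K': array([[454.4151,   0.    , 250.8309],
       [  0.    , 454.4151, 191.8707],
       [  0.    ,   0.    ,   1.    ]]), 'D': array([-0.0852,  0.    ,  0.    ,  0.    ,  0.    ]), 'pose': array([[-0.0231,  0.9818, -0.1884,  0.2263],
       [-0.9997, -0.0206,  0.0148, -0.0167],
       [ 0.0107,  0.1887,  0.982 ,  1.5367],
       [ 0.    ,  0.    ,  0.    ,  1.    ]])}
{'time': 0.1, 'joints': array([-1.2509,  0.4694, -0.0486,  1.5336,  0.0241,  1.141 , -0.0823]), 'dq': array([-0.0022, -0.0026,  0.0008, -0.0027, -0.0008,  0.001 ,  0.001 ]), 'joint_torque': array([  0.0008, -50.917 ,  -0.0812, -23.683 ,  -0.0616,   0.0345,
         0.0001]), 'position': array([0.2306, 0.6342, 0.4038]), 'eef_rot': array([[ 0.9398, -0.0005,  0.3417],
       [-0.3417, -0.0017,  0.9398],
       [ 0.0001, -1.    , -0.0018]]), 'force': array([-0.0246, -0.8033,  0.0602]), 'torque': array([ 0.0522, -0.0291,  0.0313]), 'width': 0.08703630204717548}
```

View pics/scene0.png

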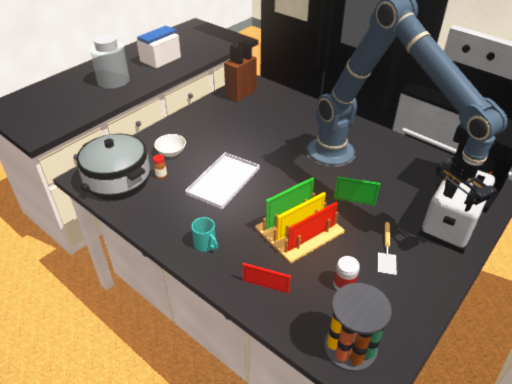

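View pics/top0.png

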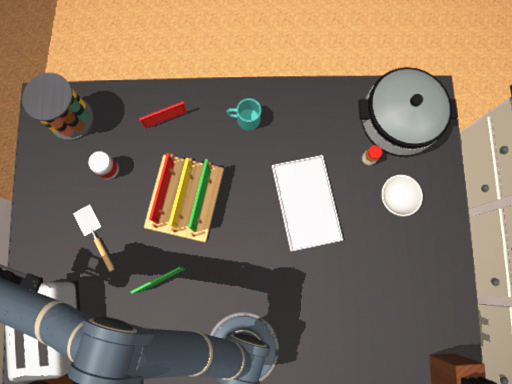

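```bash
python3 - <<'E'
import cv2
p=cv2.imread('pics/top0.png'); cv2.imwrite('pics/c1.png',cv2.resize(p[140:300,120:250],None,fx=4.5,fy=4.5,interpolation=cv2.INTER_CUBIC)[:, :])
c=cv2.resize(p[145:255,135:235],None,fx=5.4,fy=5.4,interpolation=cv2.INTER_CUBIC);cv2.imwrite('pics/c1.png',c)
p=cv2.imread('pics/scene0.png')
c=cv2.resize(p[165:265,245:390],None,fx=5.5,fy=5.5,interpolation=cv2.INTER_CUBIC);cv2.imwrite('pics/c2.png',c)
p=cv2.imread('pics/top0.png')
c=cv2.resize(p[145:255,260:350],None,fx=5.4,fy=5.4,interpolation=cv2.INTER_CUBIC);cv2.imwrite('pics/c3.png',c)
E
```

```text
(no output)
```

View pics/c1.png

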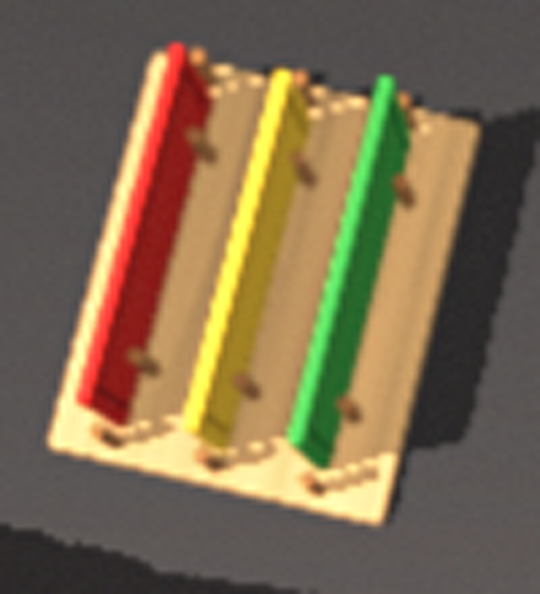

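View pics/c2.png

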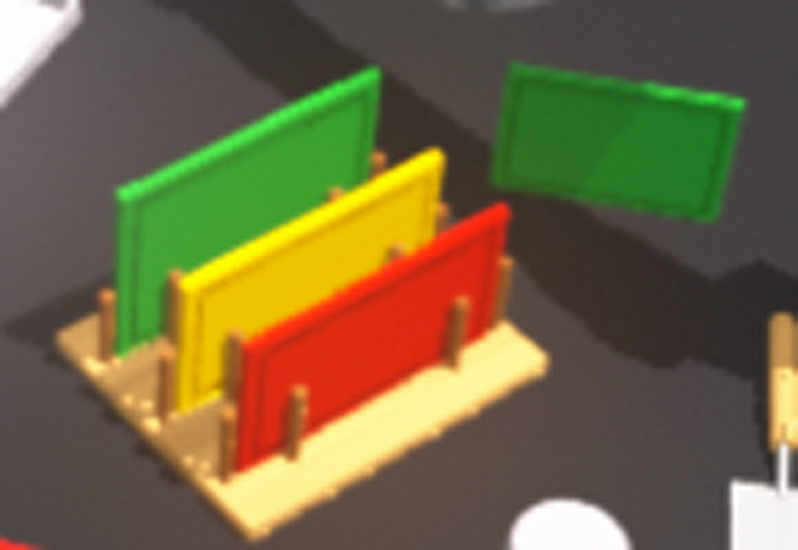

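View pics/c3.png

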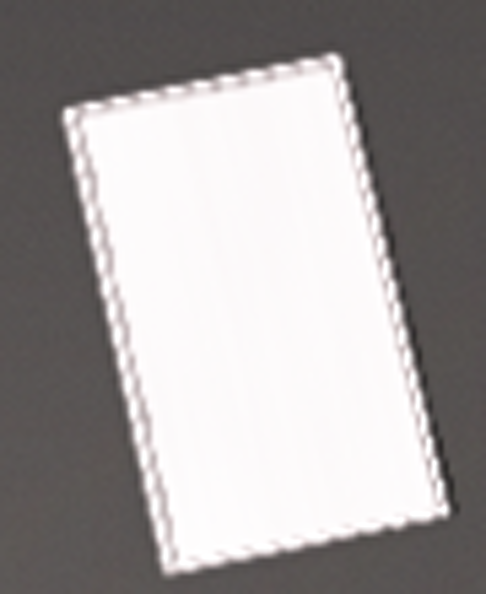

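```bash
cat > m1.py <<'E'
from h import *
np.set_printoptions(precision=4,suppress=True)
f=lambda c,s,o:(np.array(c,float)+.5)/s-.5+np.array(o)
def tri(a,b):
    o1,d1=ray('top',[a]);o2,d2=ray('scene',[b]);d1=d1[0];d2=d2[0]
    A=np.c_[d1,-d2];t=np.linalg.lstsq(A,o2-o1,rcond=None)[0]
    p,q=o1+t[0]*d1,o2+t[1]*d2
    return (p+q)/2,np.linalg.norm(p-q)
S={'gfar':((386,80),(122,192)),'gnear':((306,443),(377,72)),'yfar':((283,73),(180,288)),'ynear':((198,430),(440,153)),'rfar':((177,47),(246,347)),'rnear':((88,398),(505,210))}
E={}
for k,(a,b) in S.items():
    p,e=tri(f(a,5.4,(135,145)),f(b,5.5,(245,165)));E[k]=p;print(k,p,e*1000)
for c in'gyr':
    v=E[c+'far']-E[c+'near'];print(c,np.linalg.norm(v),(E[c+'far']+E[c+'near'])/2,np.degrees(np.arctan2(v[1],v[0])))
g=[(386,80),(306,443)]
w=atz('top',[f(a,5.4,(135,145)) for a in g],.165);v=w[0]-w[1];print('top@.165',w,w.mean(0),np.linalg.norm(v),np.degrees(np.arctan2(v[1],v[0])))
b=[(122,192),(377,72)]
w=atz('scene',[f(a,5.5,(245,165)) for a in b],.165);v=w[0]-w[1];print('sc@.165',w,w.mean(0),np.linalg.norm(v),np.degrees(np.arctan2(v[1],v[0])))
# rack base corners z=.015
w=atz('top',[f(a,5.4,(135,145)) for a in[(155,52),(480,122),(385,525),(48,447)]],.015);print('rack',w,w.mean(0),np.linalg.norm(np.diff(w,axis=0),axis=1));
v=(w[0]+w[1]-w[2]-w[3])/2;rc=w.mean(0);th=np.arctan2(v[1],v[0]);print(np.degrees(th))
n=np.array([-np.sin(th),np.cos(th)])
for s in(-.065,0,.065):print(s,rc[:2]+n*s)
w=atz('top',[f(a,5.4,(260,145)) for a in[(65,106),(340,53),(450,515),(163,576)]],.02);print('tray',w,w.mean(0),np.linalg.norm(np.diff(w,axis=0),axis=1))
v=(w[0]+w[1]-w[2]-w[3])/2;print(np.degrees(np.arctan2(v[1],v[0])))
# other green, rough
d=np.load('pics/scene0.npy')
u=[f(a,5.5,(245,165)) for a in[(512,66),(742,102),(718,220),(495,185)]]
print('green2',atd('scene',[(357,191)],[d[191,357]]))
ug=[(290,190)];print('greenface',atd('scene',ug,[d[190,290]]))
E
python3 m1.py
```

```text
gfar [0.5947 0.1001 0.1665] 1.28508928477433
gnear [0.3845 0.1494 0.1606] 7.739404310382147
yfar [0.6103 0.163  0.1318] 1.233216296167702
ynear [0.3971 0.2142 0.1323] 5.713614106567104
rfar [0.6267 0.2267 0.1336] 0.7312898799891296
rnear [0.4168 0.2784 0.1324] 6.427486063712335
g 0.21596671784499125 [0.4896 0.1248 0.1635] -13.197952577563715
y 0.2192974748750905 [0.5037 0.1886 0.1321] -13.494854059878477
r 0.21618523464675804 [0.5217 0.2525 0.133 ] -13.857954742519599
top@.165 [[0.5955 0.0997 0.165 ]
 [0.386  0.1456 0.165 ]] [0.4908 0.1227 0.165 ] 0.21438433618340494 -12.359096474821158
sc@.165 [[0.593  0.0996 0.165 ]
 [0.3869 0.1553 0.165 ]] [0.49   0.1275 0.165 ] 0.21353643866600888 -15.119981033224958
rack [[0.6577 0.261  0.015 ]
 [0.6069 0.0525 0.015 ]
 [0.3515 0.1144 0.015 ]
 [0.4041 0.3247 0.015 ]] [0.5051 0.1882 0.015 ] [0.2146 0.2627 0.2168]
-13.856378609327136
-0.065 [0.4895 0.1251]
0 [0.5051 0.1882]
0.065 [0.5206 0.2513]
tray [[ 0.6127 -0.1134  0.02  ]
 [ 0.6444 -0.2914  0.02  ]
 [ 0.3467 -0.3446  0.02  ]
 [ 0.3136 -0.1645  0.02  ]] [ 0.4793 -0.2285  0.02  ] [0.1808 0.3024 0.1831]
9.898290026727897
green2 [[0.2334 0.2711 0.0618]]
greenface [[0.4913 0.1263 0.1569]]
```

The green candidates are the tall one in the rack (top view 200,195; scene 290,203) and a free-standing one (top view 157,280; scene 357,191). The job means the rack one. It stands in the slot, its top edge triangulates to about 0.165 m, and the crop confirms it is the taller of the two. I'll approach it now.

>>> move_arm --slide '[[0.02, 0, -0.019], [0.058, 0, -0.054], [0.096, 0, -0.09], [0.134, 0, -0.125], [0.172, 0, -0.161], [0.21, 0, -0.196], [0.24, 0, -0.224], [0.25, 0, -0.234]]' --rot '[[0, 0, 0], [0, -1, 0], [0, -2, 0], [0, -3, 0], [0, -4, 0], [0, -5, 0], [0, -6, 0], [0, -6.1, 0]]' --claw '[0.1, 0.2, 0.3, 0.35, 0.35, 0.35, 0.35, 0.35]' --squeeze 40

```text
time: 1.1
position: [0.3868, 0.3266, 0.4046]
eef_rot: [[0.97, -0.0, 0.244], [-0.244, -0.001, 0.97], [0.0, -1.0, -0.001]]
force: [-1.1, 0.8, 0.6]
width: 0.057
```

>>> move_arm --slide '[[0.02, 0, -0.023], [0.05, 0, -0.057], [0.08, 0, -0.092], [0.11, 0, -0.126], [0.135, 0, -0.155], [0.147, 0, -0.169], [0.15, 0, -0.172], [0.15, 0, -0.172]]' --rot '[[0, 0, 0], [0, 0, 0], [0, 0, 0], [0, 0, 0], [0, 0, 0], [0, 0, 0], [0, 0, 0], [0, 0, 0]]' --claw '[0.35, 0.35, 0.35, 0.35, 0.35, 0.35, 0.35, 0.35]'

```text
time: 2.1
position: [0.4897, 0.1273, 0.4045]
eef_rot: [[0.971, -0.001, 0.238], [-0.238, 0.001, 0.971], [-0.001, -1.0, 0.0]]
force: [0.4, -0.3, -0.5]
width: 0.0565
```

```bash
python3 - <<'E'
from h import *
p,d=snap('scene','s1'); cv2.imwrite('pics/s1c.png',cv2.resize(p[110:260,220:400],None,fx=4,fy=4,interpolation=cv2.INTER_CUBIC))
s=sense();P=s['position'];R=s['eef_rot'];print(P,R,s['width'],s['force'])
g=P+.182*R[:,1];print(g)
a=proj('scene',[[.4897,.125,.165],g]);print((a-[220,110]+.5)*4-.5)
E
```

```text
[0.48958756 0.127579   0.4045505 ] [[ 9.71341472e-01 -5.31237897e-04  2.37687741e-01]
 [-2.37687418e-01  6.06365919e-04  9.71341507e-01]
 [-6.60139165e-04 -9.99999675e-01  4.62719800e-04]] 0.05684378297117441 [ 0.40239435  0.82513065 -0.09756171]
[0.48949088 0.12768935 0.22255055]
[[281.91969817 313.3279416 ]
 [287.91380072 265.7222387 ]]
```

View pics/s1c.png

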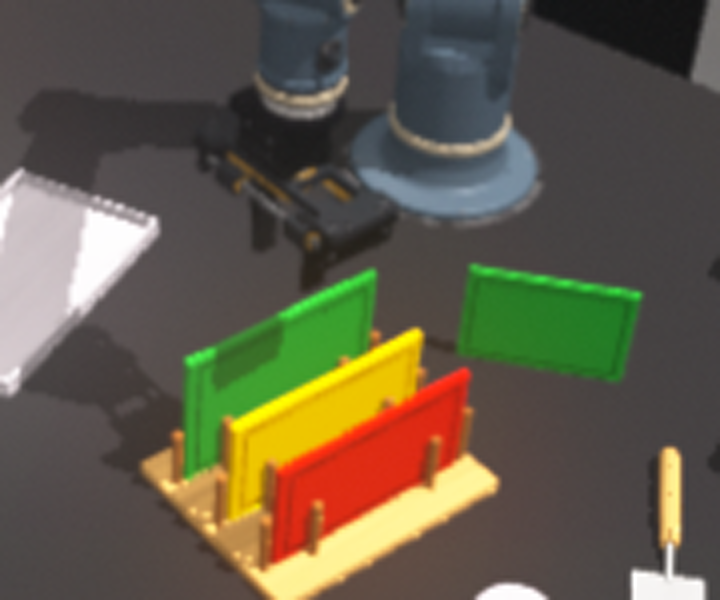

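The fingers stand above the middle of the green top edge, with the tip midpoint near crop pixel (288,266), straddling it. The tool is about 2.5 mm too far toward +y, so I'll correct that while descending.

>>> move_arm --slide '[[0, 0.015, -0.0025], [0, 0.035, -0.0025], [0, 0.055, -0.0025], [0, 0.07, -0.0025], [0, 0.082, -0.0025], [0, 0.09, -0.0025], [0, 0.0935, -0.0025], [0, 0.0935, -0.0025]]' --rot '[[0, 0, 0], [0, 0, 0], [0, 0, 0], [0, 0, 0], [0, 0, 0], [0, 0, 0], [0, 0, 0], [0, 0, 0]]' --claw '[0.35, 0.35, 0.35, 0.35, 0.35, 0.35, 0.35, 0.35]'

```text
time: 3.15
position: [0.4895, 0.1236, 0.3113]
eef_rot: [[0.971, 0.0, 0.24], [-0.24, 0.0, 0.971], [0.0, -1.0, 0.0]]
force: [-0.1, -0.1, 0.3]
width: 0.0568
```

```bash
python3 - <<'E'
from h import *
p,d=snap('scene','s2'); a=cv2.resize(p[130:250,240:390],None,fx=5,fy=5,interpolation=cv2.INTER_CUBIC);cv2.imwrite('pics/s2c.png',a)
p,d=snap('top','t2'); a=cv2.resize(p[145:255,135:255],None,fx=5,fy=5,interpolation=cv2.INTER_CUBIC);cv2.imwrite('pics/t2c.png',a)
s=sense();print(s['position'],s['force'],s['width'])
E
```

```text
[0.48958839 0.12366019 0.31166657] [-0.71343296 -0.45335329  0.79028797] 0.05644435467630861
```

View pics/s2c.png

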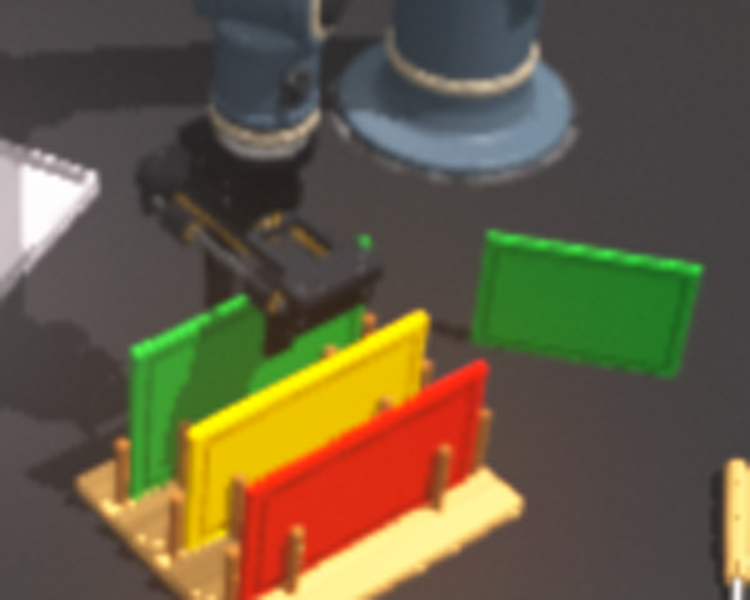

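View pics/t2c.png

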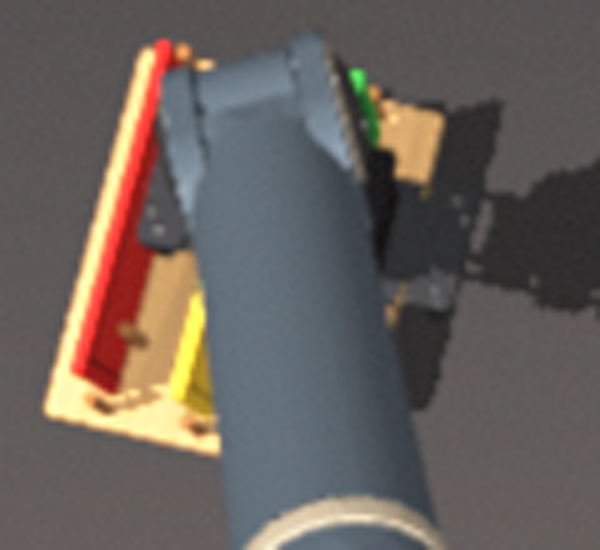

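The fingers straddle the board at crop pixel (265,330), and the yellow and red boards are clear. I'll close on it.

>>> move_arm --slide '[[0, 0, 0.001], [0, 0, 0.001], [0, 0, 0.001], [0, 0, 0.001], [0, 0, 0.001], [0, 0, 0.001], [0, 0, 0.001], [0, 0, 0.001]]' --rot '[[0, 0, 0], [0, 0, 0], [0, 0, 0], [0, 0, 0], [0, 0, 0], [0, 0, 0], [0, 0, 0], [0, 0, 0]]' --claw '[0.5, 0.6, 0.7, 0.75, 0.8, 0.85, 0.9, 1.0]' --squeeze 40

```text
time: 4.25
position: [0.4897, 0.1248, 0.3112]
eef_rot: [[0.971, 0.0, 0.24], [-0.24, 0.001, 0.971], [0.0, -1.0, 0.001]]
force: [0.3, 0.5, -0.6]
width: 0.0087
```

Held: the opening is 8.7 mm, with negligible side force. I'll lift slowly.

>>> move_arm --slide '[[0, -0.004, 0.001], [0, -0.01, 0.001], [0, -0.018, 0.001], [0, -0.026, 0.001], [0, -0.034, 0.001], [0, -0.042, 0.001], [0, -0.049, 0.001], [0, -0.052, 0.001]]' --rot '[[0, 0, 0], [0, 0, 0], [0, 0, 0], [0, 0, 0], [0, 0, 0], [0, 0, 0], [0, 0, 0], [0, 0, 0]]' --claw '[1, 1, 1, 1, 1, 1, 1, 1]'

```text
time: 5.25
position: [0.4899, 0.1256, 0.3638]
eef_rot: [[0.971, 0.001, 0.24], [-0.24, 0.0, 0.971], [0.001, -1.0, 0.001]]
force: [-0.7, 1.0, -3.6]
width: 0.0086
```

```bash
python3 - <<'E'
from h import *
p,d=snap('scene','s3'); a=cv2.resize(p[110:250,220:390],None,fx=4,fy=4,interpolation=cv2.INTER_CUBIC);cv2.imwrite('pics/s3c.png',a)
s=sense();print(s['position'],s['force'],s['torque'],s['width'])
E
```

```text
[0.49000107 0.12558382 0.36392061] [ 0.64335201 -0.60054504 -3.02839634] [-0.03265476 -0.04633415  0.0020118 ] 0.008466169652570691
```

View pics/s3c.png

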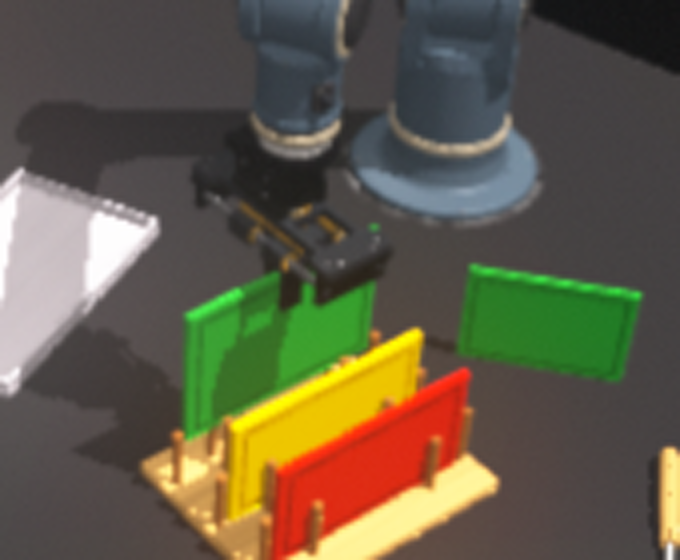

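The green board has risen about 52 mm, level, with its lower-left corner at crop pixel (187,437). Red and yellow are undisturbed and the load is about 3 N. I'll keep lifting.

>>> move_arm --slide '[[0, -0.006, 0], [0, -0.015, 0], [0, -0.026, 0], [0, -0.038, 0], [0, -0.05, 0], [0, -0.06, 0], [0, -0.067, 0], [0, -0.07, 0]]' --rot '[[0, 0, 0], [0, 0, 0], [0, 0, 0], [0, 0, 0], [0, 0, 0], [0, 0, 0], [0, 0, 0], [0, 0, 0]]' --claw '[1, 1, 1, 1, 1, 1, 1, 1]'

```text
time: 6.3
position: [0.4899, 0.1256, 0.4337]
eef_rot: [[0.971, 0.0, 0.24], [-0.24, 0.0, 0.971], [0.0, -1.0, 0.0]]
force: [0.3, 0.6, -4.1]
width: 0.009
```

>>> move_arm --slide '[[0.001, 0, -0.006], [0.004, 0, -0.019], [0.009, 0, -0.042], [0.015, 0, -0.07], [0.022, 0, -0.102], [0.029, 0, -0.134], [0.034, 0, -0.158], [0.037, 0, -0.172]]' --rot '[[0, -0.4, 0], [0, -1.3, 0], [0, -2.9, 0], [0, -4.8, 0], [0, -7, 0], [0, -9.2, 0], [0, -10.8, 0], [0, -11.8, 0]]' --claw '[1, 1, 1, 1, 1, 1, 1, 1]'

```text
time: 7.3
position: [0.484, -0.0523, 0.4328]
eef_rot: [[0.999, -0.001, 0.038], [-0.038, -0.0, 0.999], [-0.001, -1.0, -0.0]]
force: [-0.3, 0.3, -2.8]
width: 0.0088
```

>>> move_arm --slide '[[0, 0, -0.02], [0, 0, -0.05], [0, 0, -0.084], [0, 0, -0.118], [0.001, 0, -0.146], [0.001, 0, -0.166], [0.001, 0, -0.176], [0.001, 0, -0.178]]' --rot '[[0, -1.3, 0], [0, -3.3, 0], [0, -5.6, 0], [0, -7.9, 0], [0, -9.8, 0], [0, -11.2, 0], [0, -11.9, 0], [0, -12, 0]]' --claw '[1, 1, 1, 1, 1, 1, 1, 1]'

```text
time: 8.3
position: [0.4788, -0.2285, 0.4329]
eef_rot: [[0.985, -0.001, -0.171], [0.171, 0.0, 0.985], [-0.001, -1.0, 0.001]]
force: [0.0, 0.0, -3.8]
width: 0.0088
```

>>> move_arm --slide '[[0, 0.004, 0], [0, 0.01, 0], [0, 0.017, 0], [0, 0.022, 0], [0, 0.026, 0], [0, 0.027, 0], [0, 0.027, 0], [0, 0.027, 0]]' --rot '[[0, 0, 0], [0, 0, 0], [0, 0, 0], [0, 0, 0], [0, 0, 0], [0, 0, 0], [0, 0, 0], [0, 0, 0]]' --claw '[1, 1, 1, 1, 1, 1, 1, 1]'

```text
time: 9.3
position: [0.4791, -0.2283, 0.4064]
eef_rot: [[0.985, 0.0, -0.172], [0.172, -0.0, 0.985], [0.0, -1.0, -0.0]]
force: [-0.1, -0.4, -4.3]
width: 0.0088
```

```bash
python3 - <<'E'
from h import *
np.set_printoptions(precision=4,suppress=True)
p,d=snap('scene','s4'); a=cv2.resize(p[90:260,120:310],None,fx=3.5,fy=3.5,interpolation=cv2.INTER_CUBIC)
cv2.imwrite('pics/s4c.png',a)
q,d2=snap('top','t4'); cv2.imwrite('pics/t4c.png',cv2.resize(q[120:280,130:370],None,fx=3.3,fy=3.3,interpolation=cv2.INTER_CUBIC))
s=sense();P=s['position'];R=s['eef_rot'];print(P,R,s['force'],s['torque'],s['width'],s['time'])
# predicted corners of face toward +y camera
th=np.radians(9.9);ex=np.array([np.cos(th),np.sin(th),0]);n=np.array([-np.sin(th),np.cos(th),0])
c=np.array([P[0],P[1],P[2]-.2962])
C=[c+ex*sx*.11+np.array([0,0,z])+n*.0045 for sx,z in((1,0),(-1,0),(-1,.15),(1,.15))]
print((proj('scene',C)-[120,90]+.5)*3.5-.5)
E
```

```text
[ 0.4791 -0.2283  0.4064] [[ 0.9851  0.0004 -0.1721]
 [ 0.1721 -0.      0.9851]
 [ 0.0004 -1.     -0.0001]] [-0.3218 -0.0441 -4.078 ] [0.0185 0.0051 0.0507] 0.008389475545720438 9.4
[[307.8053 298.7443]
 [411.5058 199.442 ]
 [408.7268  93.9717]
 [298.887  190.0521]]
```

View pics/s4c.png

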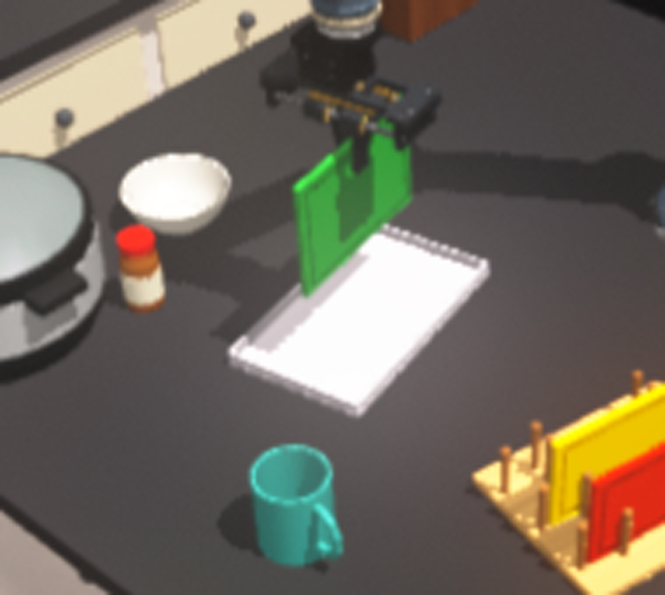

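View pics/t4c.png

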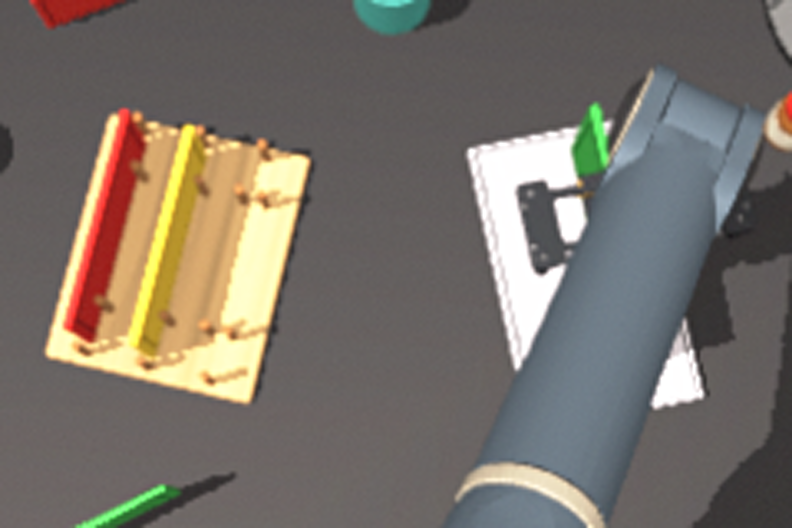

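The board hangs on edge over the tray, with lower corners near crop pixels (306,292) and (411,195). Red and yellow are still in the rack. I'll check level and height in an enlarged crop against the prediction.

```bash
python3 - <<'E'
from h import *
np.set_printoptions(precision=2,suppress=True)
def C(c,th):
    th=np.radians(th);ex=np.array([np.cos(th),np.sin(th),0]);n=np.array([-np.sin(th),np.cos(th),0])
    return [np.array(c)+ex*sx*.11+np.array([0,0,z])+n*.0045 for sx,z in((1,0),(-1,0),(-1,.15),(1,.15))]
a=cv2.imread('pics/s4.png')[118:182,195:250]; cv2.imwrite('pics/s4d.png',cv2.resize(a,None,fx=9,fy=9,interpolation=cv2.INTER_CUBIC))
print((proj('scene',C([.4791,-.2283,.1102],9.9))-[195,118]+.5)*9-.5)
a=cv2.imread('pics/scene0.png')[170:235,260:325]; cv2.imwrite('pics/s0d.png',cv2.resize(a,None,fx=9,fy=9,interpolation=cv2.INTER_CUBIC))
print((proj('scene',C([.4897,.125,.015],-13.85))-[260,170]+.5)*9-.5)
E
```

```text
[[117.16 516.98]
 [383.83 261.63]
 [376.68  -9.59]
 [ 94.22 237.48]]
[[ 57.13 544.53]
 [457.39 332.39]
 [486.98  70.07]
 [ 64.37 279.24]]
```

View pics/s4d.png

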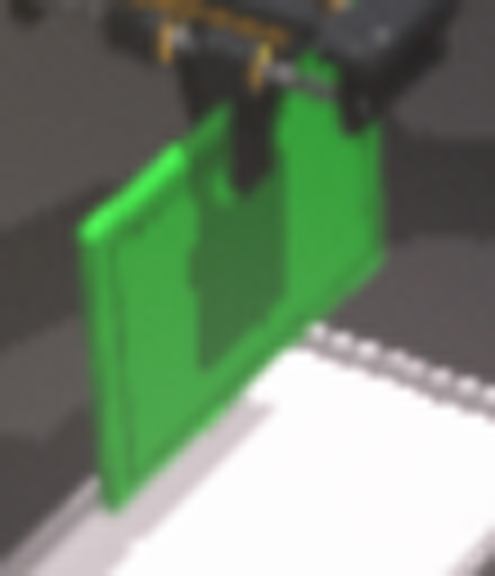

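View pics/s0d.png

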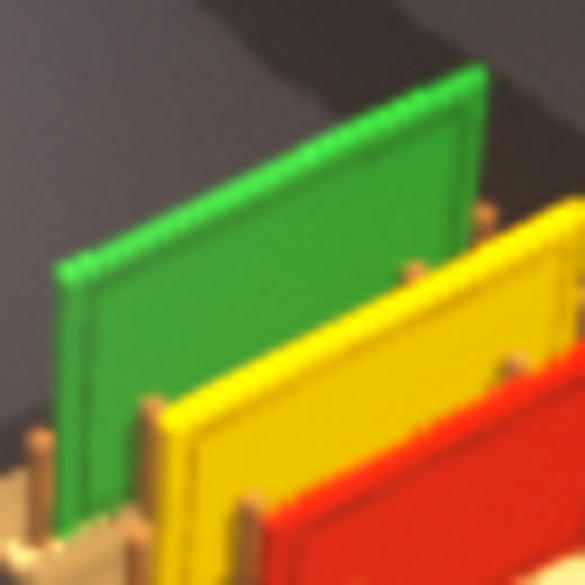

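The same 4-to-0-pixel (9x) bias shows up in the rack picture, so the board is level within about half a degree and hasn't slipped. Handing in.

```bash
python3 - <<'E'
from h import *
s=sense();print(s['position'],s['width'],abs(s['dq']).max(),s['time'])
print(order.close_job())
E
```

```text
[ 0.47905927 -0.22826361  0.40638846] 0.008389475545720438 0.0010964300064574253 9.4
the job is handed in; nothing more can be done
None
```

I pinched the tall green board at the middle of its top edge, drew it straight up out of its slot, and carried it upright to the tray. The arm is still holding it there, over the middle of the tray and turned to the tray's length. The job was handed in at 9.4 s.

**Last checks**
- **Position:** the tool stood at (0.479, −0.228), against a tray centre measured at (0.479, −0.2285). Its yaw was 9.9°, the same as the tray's.
- **Height:** the lower edge is at about 0.11 m above the worktop, worked out from the arm's pose. That is about 9 cm above the tray's rim.
- **Grip:** the opening was about 8.5 mm on the 9 mm board, with a load of about 4 N, and the arm was still.
- **Other things:** the red and yellow boards stayed in the rack. The mug, bowl and spice jar looked undisturbed in the last pictures; I made no separate check on the tin and spatula.

**Disagreement:** in the last picture the board's lower corners sat about 0.4 to 0.8 pixel higher than predicted, which is 1 to 2 mm. A lower corner in the rack picture was off by about the same, so I took it as calibration bias. It leaves a possible tilt of about half a degree.

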